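Inspect a drilled collar under the loupe

ROBOT

A 6-joint arm with a two-finger parallel gripper is mounted at the origin on the work surface. World frame = base frame: x ahead of the robot, y to its left, z up, the work surface at z = 0. Lengths are in m, angles in rad, forces in N, time in s.
With the tool pointing down it reaches from about 0.4 to 0.925 m from the base axis. Payload 3.4 kg.
Tool frame: the origin (TCP) lies between the finger pads; the fingertips stand 25 mm ahead of it and the grasp point (between the pads) lies 6 mm ahead of it; x points along the fingers, z is the direction in which the jaws open and shut, and the axes are right-handed (so a half turn about x gives the same grasp; the last joint's range is limited). The gripper opens to 85 mm and grips with 20 to 120 N. Pads are 22 mm wide; open, the fingers measure 114 mm over their backs; the gripper's body (76 mm by 85 mm) begins 54 mm behind the grasp point. The pads swing forward as they close: fully open they stand 13 mm farther back than shut.
Start: joints at [-1.302, 0.307, 1.506, -0, 1.328, -0.073], TCP at [0.193, -0.542, 0.256] pointing down, gripper open.
Joint ranges: [-3.12, 3.12], [-1.05, 2.28], [0.14, 2.33], [-1.42, 4.57], [0.1, 2.73], [-2.68, 2.68]. Speed limits (rad/s): [2.57, 2.57, 3.14, 3.14, 3.14, 3.14].

INTERFACE

Orientations are given as a 3x3 rotation matrix whose columns are the frame's x, y, z axes.
In Python, from cell import state, grab_frame, close_job gives the robot as it stands.
- The arm moves only by the shell command python3 -m creep 'ROWS' [OPENING] [FORCE]. ROWS is text: rows parted by semicolons, each of 4 numbers parted by spaces: the shift along the tool's x, y, z in m, then the turn about the tool's x in rad. In form: x y z yaw; .... A call has 1 to 5 rows; each row shifts and turns the commanded pose from where the row before left it, along the tool's axes as they then stand; what a row does not reach is not made up. A row lasts 1/10 s, in which the tool goes at most 50 mm and 8.59 degrees, less where a joint would pass 70% of its speed; a pose out of reach is approached as far as the arm can. A call is refused whole if a number of a shift passes 0.05 or a number of a turn 0.15, either way. A call with a gripper value outside its range is refused whole. OPENING is the opening, from 0 (shut) to 1 (fully open), set as the call begins (- or left out, the last holds). The fingers move at their own pace and stop on an object; FORCE is the grip in N (left out, the last holds). Time passes only in rows, so rows that do not move let the fingers close. It gives the time, the measured TCP pose, the force and the opening at its end, in the units of the state.
- state(): the state, without advancing time (a new reading comes with each control period).
- grab_frame(name): name is "side" or "top" or "wrist"; returns a dict with "frame" (384x512x3 uint8, red, green, blue), "fx", "fy", "cx", "cy" (pixels), "pose" (4x4, takes a point from camera to world coordinates). Camera axes: x right, y down, z forward; pixel columns grow to the right and rows downward; lengths in m; the calibration is good to about 2 mm. A picture is of the moment at which its call begins. There is no depth.
- close_job(): hands the job in, once; it reports no verdict.
The state is a dict: "time": time; "joint_pos": joint angles; "joint_vel": joint speeds; "joint_efforts": joint torques, N m; "position": TCP position; "eef_rot": TCP orientation; "ft_force": force on the tool from outside, world axes, zero at the start; "torque": the same for the moment, N m; "opening": opening from 0.0 (shut) to 1.0 (fully open).
Only numpy, scipy, OpenCV 4.12 (cv2) and the standard library are available. Lean on these libraries where they do the work, as an engineer would, in place of code of your own. Each camera call takes 0.05 s, during which the arm holds its last target. There are 200 camera calls.

TASK

Put the loose drilled collar over the upright post of the inspection stand, lowering it right down onto the base plate before letting go. Then pick up the loupe by its handle and hold it level, its lens centred above the collar at the height shown by the gauge pointer; finish while still holding it there, quite still and touching nothing else. Leave the pointer where it is set and do not disturb the other things on the bench.

Things in the scene. Friction and masses are not known exactly. Their poses are not given: they have to be found in the camera images.
- collar: The loose drilled collar: a plain steel ring, 46 mm outside, hole 20 mm, 16 mm tall, about 0.16 kg, with small dark round blind marks around its rim. It lies flat on the bench. Origin: middle of its underside; z up its bore.
- collar_center (a point): Centre of the collar, half-way up (8 mm above its underside).
- stand: Inspection stand, fixed: dark steel base plate 180 x 90 mm, 10 mm thick (x -50 to +130, y -45 to +45 mm), with a steel post (12 mm diameter, top 51 mm above the bench, last 6 mm tapered to 6 mm) and a taller gauge column. Origin: on the post's axis at bench height; x from the post to the column, z up. Fingers closing along the stand's y have most room at the post.
- seat (a point): Point on the post's axis at the base plate's top (10 mm above the bench), where the middle of the collar's underside comes to rest. The collar has 4 mm play around the post. Axes as the stand's.
- column_top (a point): Top of the gauge column: 12 mm diameter, 200 mm above the bench, axis 105 mm from the post's along the stand's x, always on the side away from the robot (so the loupe's handle has room pointing back to the robot).
- focus_mark (a point): Tip of the gauge pointer (arm 10 mm wide, 8 mm tall), half-way up it; it points to the post and ends 74 mm from the post's axis. Its height is the focal height: the lens's mid-plane belongs level with it; 95 to 145 mm above the bench, different each time. The pointer's 26 mm slide block is held on the column by friction (about 6 N).
- loupe_lens (a point): Centre of the loupe's lens, at the lens's mid-plane, 12 mm above the loupe's underside. The lens sits in a dark steel ring 64 mm outside and 24 mm tall. x points from the handle to the lens, z along the lens's axis (up as it lies). The loupe weighs about 0.1 kg.
- loupe_grip (a point): Where to grip the loupe: half-way up its straight black handle, 75 mm from the lens centre along the loupe's -x, same height as the lens centre. The handle is 16 mm wide (y), 24 mm tall, from 58 mm behind to 42 mm ahead of this point. The loupe lies flat on the bench, lens roughly away from the robot.
- tub: Bystander: clear open tub of screws, 100 x 170 mm, 75 mm tall. Origin: middle of its underside.
- bottle: Bystander: closed green bottle, 80 mm diameter, 200 mm tall. Origin: middle of its underside.
- adjuster: Bystander: finished adjuster, a 110 mm threaded stud lying on its two drilled collars (40 mm diameter). Origin: on the bench under the middle of the stud; x along the stud. Not the loose collar.
- wrench: Bystander: steel wrench 160 mm long lying on the bench. Origin: underside, near its middle; x along it.
- loupe: The loupe as a whole. Origin: on its underside, straight below loupe_grip; axes as loupe_lens.
There are look-alikes about, which are no part of the job. There is more than one size of the stand; the one meant has the size given above.

How it is judged:
On the way, in this order (a step that is already met when the one before it is completed fails the run):
1. the collar is down on the base plate around the post and let go (horizontal distance between collar_center and seat below 0.007 m and z of collar_center in the frame of seat below 0.011 m and angle between collar_center's own z axis and vertical below 0.12 rad and contact force between collar and the fingers below 0.1 N), for 0.3 s.
2. the loupe is lifted off the bench in the fingers (height (world z) of loupe_lens above 0.05 m and contact force between loupe and the fingers above 1 N), for 0.2 s.
At the end, for the whole second after the job is handed in: Collar on the base plate around the post (7 mm, 3 mm up, 7 deg), not touched by the fingers; loupe gripped, at rest, touching no stand, collar or bystander; lens within 12 mm of the collar centre from above, within 7 mm of the pointer height, level within 7 deg (all of step 1 and z of loupe_lens in the frame of focus_mark between -0.007 and 0.007 m and horizontal distance between loupe_lens and collar_center below 0.012 m and angle between loupe_lens's own z axis and vertical below 0.12 rad and contact force between loupe and the fingers above 1 N and contact force between loupe and stand below 0.1 N and contact force between loupe and collar below 0.1 N and linear speed of each of loupe, collar below 0.02 m/s and angular speed of loupe below 0.15 rad/s and contact force between loupe and tub below 0.1 N and contact force between loupe and bottle below 0.1 N and contact force between loupe and adjuster below 0.1 N and contact force between loupe and wrench below 0.1 N); the arm keeps its last pose, push and grip.
It fails at once if the collar is let go on the post more than 12 mm above its seat (horizontal distance between collar_center and seat below 0.02 m and z of collar_center in the frame of seat above 0.02 m and contact force between collar and the fingers below 0.02 N).
It fails at once if the gauge pointer is shifted by more than 5 mm (distance of focus_mark from where it was at the start of the episode above 0.005 m).
It fails at once if a bystander is pushed more than 20 mm or tipped (distance of any of tub, bottle, adjuster, wrench from where it was at the start of the episode above 0.02 m or angle between bottle's own z axis and vertical above 0.3 rad).
It also fails if it takes over 67 s, if anything falls off the work surface, if the arm or the gripper's body presses on something with over 40 N, if the wrist force passes 120 N, or if a joint passes its speed limit or range.

## Working session

There is one attempt and no reset: what is moved stays moved. The work goes in short steps, Python scripts to look and compute and a shell command to move; the robot and the scene stay as the last step left them, time stands still between calls to the robot, and variables do not carry over. Pictures are saved under pics/ and viewed, about 8 in all and at most 12, crops included, and the job is handed in when it is done.

```bash
ls; mkdir -p pics
cat > h.py <<'E'
import numpy as np, cv2, pickle
from cell import state, grab_frame
def snap(n,f):
    g=grab_frame(n); cv2.imwrite(f'pics/{f}.png',g['frame'][:,:,::-1]); pickle.dump(g,open(f'pics/{f}.pkl','wb')); return g
def load(f): return pickle.load(open(f'pics/{f}.pkl','rb'))
def ray(g,u,v):
    T=np.array(g['pose']); d=T[:3,:3]@np.array([(u-g['cx'])/g['fx'],(v-g['cy'])/g['fy'],1]); return T[:3,3],d
def onz(g,u,v,z):
    o,d=ray(g,u,v); return o+d*(z-o[2])/d[2]
def proj(g,p):
    T=np.array(g['pose']); c=T[:3,:3].T@(np.array(p)-T[:3,3]); return np.array([g['cx']+g['fx']*c[0]/c[2], g['cy']+g['fy']*c[1]/c[2]])
def tri(g1,p1,g2,p2):
    o1,d1=ray(g1,*p1);o2,d2=ray(g2,*p2)
    s=np.linalg.lstsq(np.c_[d1,-d2],o2-o1,rcond=None)[0]
    a,b=o1+s[0]*d1,o2+s[1]*d2; return (a+b)/2,np.linalg.norm(a-b)
E
python3 - <<'E'
from h import *
a=snap('top','top0');b=snap('side','side0')
for g in(a,b): print(g['fx'],g['cx'],g['cy'],np.round(g['pose'],3).tolist())
s=state();print(s['position'],np.round(s['eef_rot'],3).tolist(),s['time'])
for n in('top0','side0'):
    cv2.imwrite(f'pics/{n}x.png',cv2.resize(cv2.imread(f'pics/{n}.png'),(800,600),interpolation=cv2.INTER_CUBIC))
E
```

```text
pics
353.48328361074687 257.43198465096407 190.32546073421742 [[-0.028, -0.984, 0.174, 0.418], [-0.999, 0.031, 0.018, -0.031], [-0.023, -0.174, -0.985, 1.357], [0.0, 0.0, 0.0, 1.0]]
402.1915065821731 253.57402249706985 193.4519515730528 [[0.998, -0.047, 0.049, 0.563], [-0.068, -0.661, 0.747, -1.042], [-0.002, -0.749, -0.662, 1.026], [0.0, 0.0, 0.0, 1.0]]
[ 0.19254355 -0.54118978  0.25548395] [[-0.0, 0.942, 0.335], [0.002, 0.335, -0.942], [-1.0, 0.0, -0.002]] 0.1
```

View pics/top0x.png

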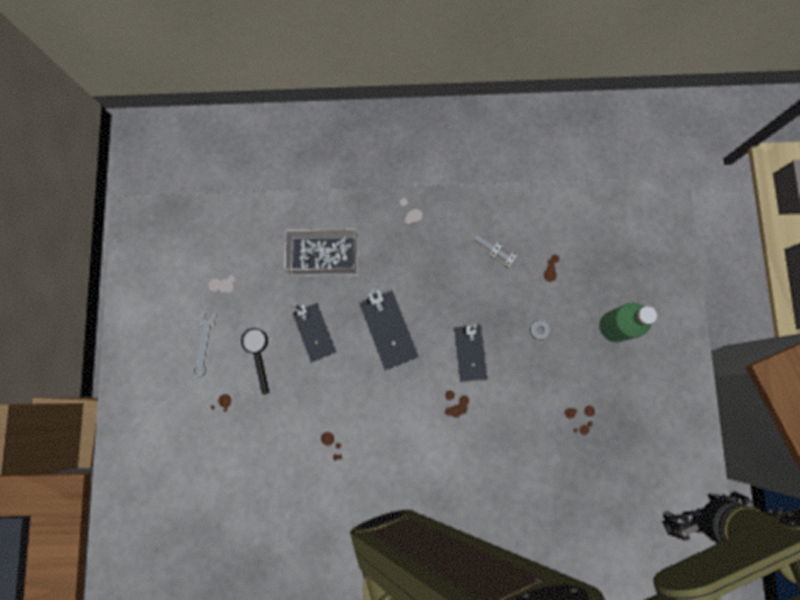

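View pics/side0x.png

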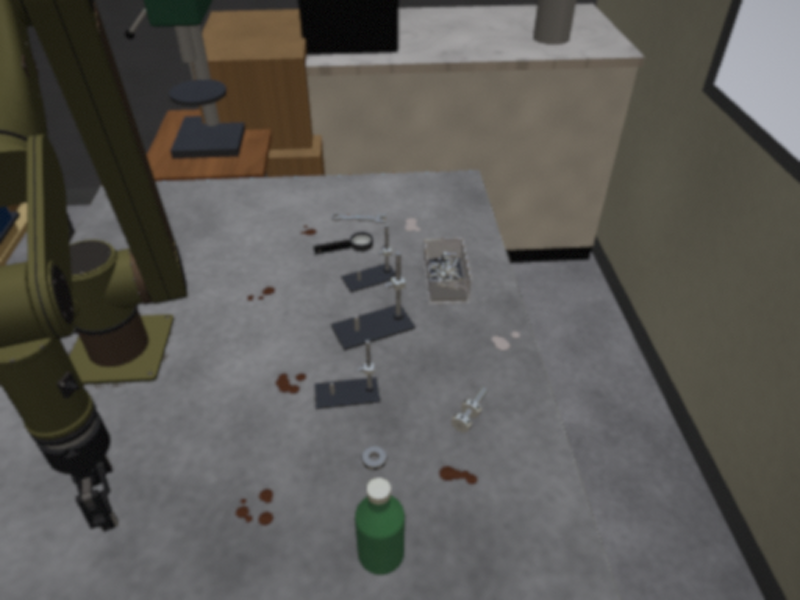

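The top view (800x600) shows three stands, at (315,332), (388,330) and (471,352). The loose ring is at (540,330), the only other collars being the adjuster's at (495,250) and (512,260). The loupe's lens is at (254,340) and its handle at (262,375). The tub, wrench and bottle lie clear of these. In the side view the stands are at (368,278), (372,328) and (347,393), and the ring is at (374,457). The middle stand looks largest, so I'll measure all three plates.

```bash
cat > m1.py <<'E'
from h import *
g=load('top0'); s=load('side0')
k=512/800
hsv=cv2.cvtColor(g['frame'],cv2.COLOR_RGB2HSV); gray=hsv[:,:,2]
roi=np.zeros_like(gray); roi[170:270,120:330]=1
m=((gray<75)&(roi>0)).astype(np.uint8)
cs,_=cv2.findContours(m,cv2.RETR_EXTERNAL,cv2.CHAIN_APPROX_NONE)
for c in cs:
    if cv2.contourArea(c)<60: continue
    W=np.array([onz(g,u,v,0.01)[:2] for u,v in c[:,0]],np.float32)
    r=cv2.minAreaRect(W); print('dark',c[:,0].mean(0),np.round(r[0],3),np.round(r[1],3),round(r[2],1))
# collar
x,y=int(540*k),int(330*k)
p=g['frame'][y-14:y+14,x-14:x+14]; hv=cv2.cvtColor(p,cv2.COLOR_RGB2GRAY); print(np.median(hv),hv.max())
mm=(hv>np.median(hv)+22).astype(np.uint8)
cs,_=cv2.findContours(mm,cv2.RETR_EXTERNAL,cv2.CHAIN_APPROX_NONE); c=max(cs,key=cv2.contourArea)
(u,v),r=cv2.minEnclosingCircle(c); print('collar px',u+x-14,v+y-14,r, 'world z16',onz(g,u+x-14,v+y-14,.016))
def crop(g,x,y,w,h,f): 
    return cv2.resize(g['frame'][y:y+h,x:x+w,::-1],None,fx=f,fy=f,interpolation=cv2.INTER_CUBIC)
A=crop(g,140,175,240,75,3.33)[:, :800]; B=crop(s,190,130,130,100,3.4); C=crop(s,190,220,110,100,3.2)
bc=np.zeros((350,800,3),np.uint8); bc[:B.shape[0],:B.shape[1]]=B; bc[:C.shape[0],445:445+C.shape[1]]=C
cv2.imwrite('pics/c1.png',np.vstack([np.pad(A,((0,0),(0,800-A.shape[1]),(0,0))),bc])); print(A.shape,B.shape)
E
python3 m1.py
```

```text
dark [167.4691358  232.20987654] [0.506 0.345] [0.145 0.032] 2.6
dark [300.77777778 224.33333333] [ 0.517 -0.167] [0.126 0.062] 3.8
dark [200.12371134 211.51546392] [0.578 0.214] [0.129 0.061] 21.8
dark [247.82706767 209.4962406 ] [0.58  0.031] [0.178 0.083] 20.1
120.0 146
collar px 348.0 207.0 1.414313554763794 world z16 [ 0.58040324 -0.34898361  0.016     ]
(250, 799, 3) (340, 442, 3)
```

View pics/c1.png

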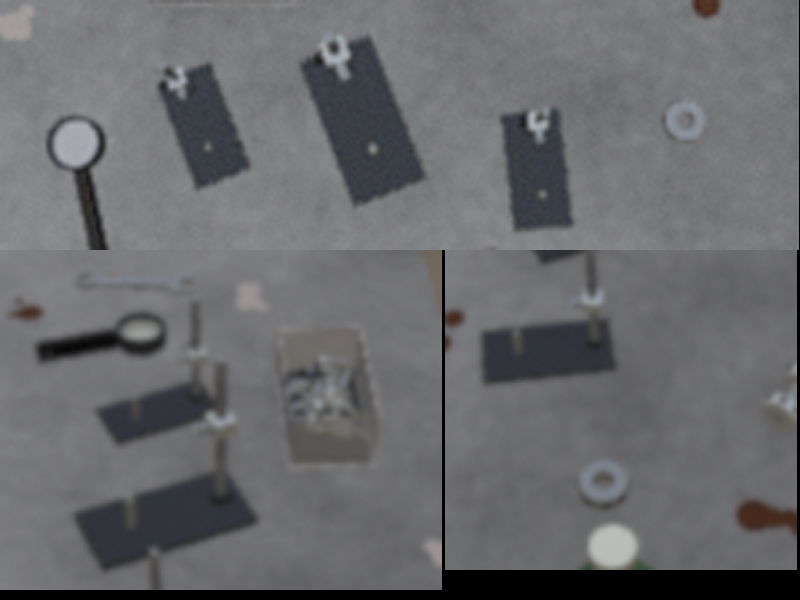

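The close crop confirms the choice. The middle stand's plate measures 178x83 mm against about 128x61 mm for the other two. The plain loose ring is at crop (685,120), about 40 crop px wide, with no stud. The post top is at crop (373,149), and the pointer at about (343,72).

Run:
```python
from h import *
g=load('top0'); s=load('side0'); f=3.333
P=lambda x,y:(140+x/f-.35,175+y/f-.35)
S=lambda x,y:(190+x/3.4-.35,130+(y-250)/3.4-.35)
S2=lambda x,y:(190+(x-445)/3.2-.35,220+(y-250)/3.2-.35)
print('post',onz(g,*P(373,149),.051),onz(s,*S(130,499),.051))
c=onz(g,*P(685,120),.012);print('collar',c,onz(s,*S2(604,480),.012))
print('lens',onz(g,*P(76,143),.024),onz(s,*S(140,332),.024))
print('col top',onz(g,*P(333,48),.2),onz(s,*S(221,365),.2), 'bottle',onz(g,624*.64,327*.64,.0))
p=state();R=np.array(p['eef_rot'])
print(R.T@(np.r_[c[:2],.256]-p['position']))
```

```text
post [0.54099872 0.01743953 0.051     ] [0.54098763 0.01428373 0.051     ]
collar [ 0.56723591 -0.33822574  0.012     ] [ 0.56640071 -0.33525235  0.012     ]
lens [0.56044266 0.3572714  0.024     ] [0.55892929 0.34884599 0.024     ]
col top [0.6291929  0.04943455 0.2       ] [0.63874658 0.04302523 0.2       ] bottle [ 0.56761152 -0.54758172  0.        ]
[-3.39797349e-04  4.21046367e-01 -6.56420314e-02]
```

```bash
for r in 1; do
python3 -m creep '0 .03 -.005 0;0 .03 -.005 0;0 .03 -.005 0;0 .03 -.005 0;0 .03 -.005 0' 1 40
python3 -m creep '0 .03 -.005 0;0 .03 -.005 0;0 .03 -.005 0;0 .03 -.005 0;0 .03 -.005 0'
python3 -m creep '0 .03 -.005 0;0 .03 -.005 0;0 .03 -.005 0;0 .025 0 0;0 0 0 0'
done
python3 - <<'E'
from h import *
g=snap('wrist','w1');print(np.round(g['pose'],4).tolist(),g['fx'],g['cx'],g['cy']);s=state();print(s['position'],np.round(s['eef_rot'],4).tolist(),s['time'],s['joint_pos'])
E
```

```text
time: 0.6
position: [0.3264, -0.467, 0.2558]
eef_rot: [[-0.001, 0.942, 0.335], [0.001, 0.335, -0.942], [-1.0, -0.0, -0.001]]
ft_force: [0.8, -0.1, 0.9]
opening: 1.001
time: 1.1
position: [0.4594, -0.3931, 0.2558]
eef_rot: [[-0.001, 0.942, 0.335], [0.001, 0.335, -0.942], [-1.0, -0.001, -0.001]]
ft_force: [0.3, 0.2, 0.3]
opening: 1.003
time: 1.6
position: [0.5647, -0.3397, 0.2554]
eef_rot: [[0.001, 0.941, 0.338], [0.001, 0.338, -0.941], [-1.0, 0.001, -0.001]]
ft_force: [-0.1, -0.4, -0.4]
opening: 0.997
[[0.3373, -0.9043, -0.2616, 0.6312], [-0.9414, -0.3244, -0.0925, -0.3157], [-0.0012, 0.2775, -0.9607, 0.373], [0.0, 0.0, 0.0, 1.0]] 341.1285916774141 252.50576065028127 194.6834637931357
[ 0.56285687 -0.34045054  0.25537284] [[-0.0011, 0.9414, 0.3374], [0.0006, 0.3374, -0.9414], [-1.0, -0.0008, -0.001]] 1.65 [-6.08119443e-01  4.23461554e-01  1.32222691e+00 -1.22167195e-04
  1.39718911e+00  6.18518442e-01]
```

View pics/w1.png

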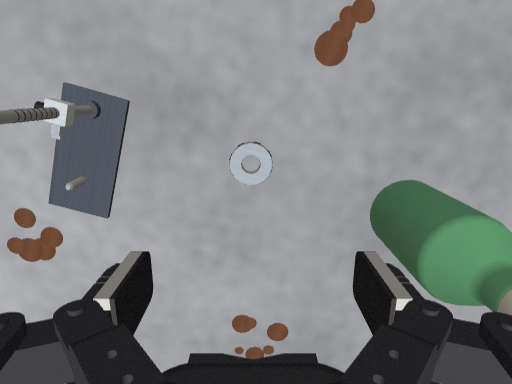

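The wrist view shows the collar at (250,163), with the wrong small stand at left (90,150) and the bottle at right, well clear. I'll measure the ring exactly.

```bash
cat >> h.py <<'E'
def ring(g,u,v,z,w=40,th=175):
    gr=cv2.cvtColor(g['frame'],cv2.COLOR_RGB2GRAY); u0,v0=int(u-w),int(v-w)
    m=(gr[v0:v0+2*w,u0:u0+2*w]>th).astype(np.uint8)
    cs,_=cv2.findContours(m,cv2.RETR_EXTERNAL,cv2.CHAIN_APPROX_NONE); c=max(cs,key=cv2.contourArea)
    W=np.array([onz(g,a+u0,b+v0,z)[:2] for a,b in cv2.convexHull(c)[:,0]],np.float32)
    (x,y),r=cv2.minEnclosingCircle(W); return np.array([x,y]),2*r
def totool(d):
    R=np.array(state()['eef_rot']); return R.T@np.array(d)
E
python3 - <<'E'
from h import *
g=load('w1'); gr=cv2.cvtColor(g['frame'],cv2.COLOR_RGB2GRAY); print(gr[163,215:290:3])
for th in (170,180,190): print(th,ring(g,250,163,.016,th=th))
c,_=ring(g,250,163,.016,th=180)
p=state(); print(np.round(totool(np.r_[c,.02]-p['position']),4))
E
```

```text
[159 157 155 154 155 179 179 179 181 143 157 157 158 159 161 132 181 180
 180 131 154 151 152 153 153]
170 (array([ 0.5649488 , -0.33660823]), 0.044529370963573456)
180 (array([ 0.55486107, -0.3369121 ]), 0.03711327165365219)Traceback (most recent call last):
  File "<stdin>", line 3, in <module>
  File "h.py", line 19, in ring
    cs,_=cv2.findContours(m,cv2.RETR_EXTERNAL,cv2.CHAIN_APPROX_NONE); c=max(cs,key=cv2.contourArea)
                                                                        ~~~^^^^^^^^^^^^^^^^^^^^^^^^
ValueError: max() iterable argument is empty
```

```bash
python3 -m creep '.04 .003 -.003 0;.04 0 0 0;.04 0 0 0;.03 0 0 0;0 0 0 0' 0.85
python3 -m creep '.03 0 0 0;.02 0 0 0;.015 0 0 0;.008 0 0 0;0 0 0 0'
python3 - <<'E'
from h import *
s=state();print(s['position'],s['ft_force'],s['time']);g=snap('wrist','w2');print(proj(g,np.array(s['position'])+[0,0,-.015]))
E
```

```text
time: 2.15
position: [0.5591, -0.3359, 0.1012]
eef_rot: [[-0.01, 0.942, 0.334], [0.006, 0.334, -0.942], [-1.0, -0.007, -0.009]]
ft_force: [-1.8, 0.4, -0.5]
opening: 0.852
time: 2.65
position: [0.5634, -0.3377, 0.0332]
eef_rot: [[-0.001, 0.942, 0.335], [0.0, 0.335, -0.942], [-1.0, -0.001, -0.001]]
ft_force: [-0.8, 0.1, -0.2]
opening: 0.85
[ 0.56338    -0.33772164  0.03315318] [-0.82520718  0.11195985 -0.2370692 ] 2.65
[253.47172307 266.84902995]
```

View pics/w2.png

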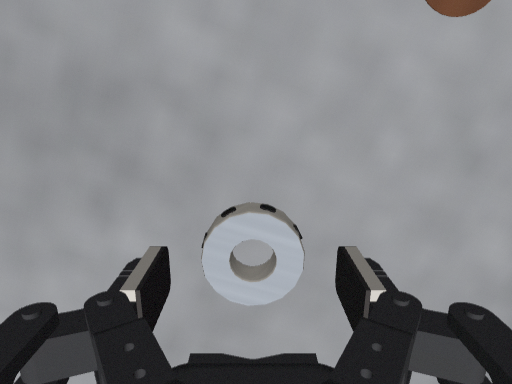

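The ring's top face is centred at about (253,257), midway between the open pads.

Run:
```python
from h import *
g=load('w2'); gr=cv2.cvtColor(g['frame'],cv2.COLOR_RGB2GRAY)
s=state()
for th in (172,180): c,d=ring(g,253,257,.016,w=62,th=th);print(c,d,totool(np.r_[c,.027]-s['position']))
```

```text
[ 0.56487483 -0.33666709] 0.04431215301156044 [ 0.00687416  0.00136911 -0.00091213]
[ 0.57844317 -0.34762686] 0.012194640934467316 [0.00688343 0.01048253 0.01395938]
```

```bash
python3 -m creep '.006 .0015 -.001 0;0 0 0 0;0 0 0 0'
python3 -m creep '0 0 0 0;0 0 0 0;0 0 0 0;0 0 0 0;0 0 0 0' 0 40
python3 -m creep '0 0 0 0;0 0 0 0;0 0 0 0;0 0 0 0;0 0 0 0' 
python3 -m creep '-.01 0 0 0;-.02 0 0 0;-.02 0 0 0;-.03 0 0 0;0 0 0 0'
python3 - <<'E'
from h import *
s=state();print(s['position'],s['ft_force'],s['time'],s['opening']);g=snap('wrist','w3')
R=np.array(s['eef_rot']);p=np.array(s['position'])
c=onz(g,0,0,0)
z=p[2]-.027+.016
for th in (160,172):
  try: c,d=ring(g,253,257,z,w=70,th=th);print(c,d,totool(np.r_[c,z]-p))
  except Exception as e: print(e)
E
```

```text
time: 3.0
position: [0.5651, -0.3361, 0.0278]
eef_rot: [[0.001, 0.942, 0.335], [-0.0, 0.335, -0.942], [-1.0, 0.0, 0.0]]
ft_force: [-0.3, -0.2, -0.9]
opening: 0.851
time: 3.5
position: [0.5651, -0.3363, 0.0279]
eef_rot: [[0.001, 0.942, 0.335], [-0.0, 0.335, -0.942], [-1.0, 0.001, 0.001]]
ft_force: [-0.8, 0.8, 5.6]
opening: 0.515
time: 4.0
position: [0.5652, -0.3363, 0.0279]
eef_rot: [[0.001, 0.942, 0.335], [-0.0, 0.335, -0.942], [-1.0, 0.001, 0.001]]
ft_force: [-1.4, 1.4, 5.6]
opening: 0.514
time: 4.5
position: [0.5672, -0.3378, 0.1115]
eef_rot: [[0.006, 0.942, 0.335], [-0.004, 0.335, -0.942], [-1.0, 0.005, 0.006]]
ft_force: [1.0, -0.8, -0.2]
opening: 0.511
[ 0.56715539 -0.33776044  0.11149902] [ 1.04820445 -0.80427139 -0.22410596] 4.5 0.511308730459587
[ 0.5674274  -0.33742332] 0.044730138033628464 [ 0.011       0.00033891 -0.00026984]
[ 0.56734395 -0.33729523] 0.04417748004198074 [ 0.01099931  0.00030323 -0.00041849]
```

View pics/w3.png

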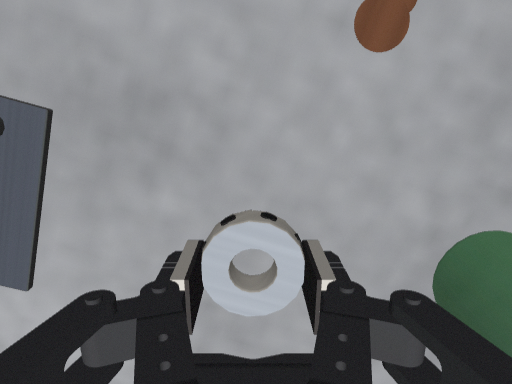

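The collar is held square between the pads, with its centre within 0.5 mm of the TCP axis. I'll lift it and carry it to just short of the post for a measurement.

```bash
python3 -m creep '-.04 0 0 0;-.04 0 0 0;-.04 0 0 0;-.04 0 0 0;-.01 0 0 0' 
python3 -m creep '0 .005 -.03 0;0 .005 -.04 0;0 .005 -.04 0;0 .005 -.04 0;0 .005 -.04 0'
python3 -m creep '0 .01 -.04 0;0 0 -.04 0;0 0 -.04 0;0 0 -.03 0;0 0 0 0'
python3 - <<'E'
from h import *
s=state();print(s['position'],s['time'],s['opening'],s['joint_pos']);g=snap('wrist','w4');snap('side','side4');snap('top','top4')
print(proj(g,[.541,.0174,.051]))
E
```

```text
time: 5.05
position: [0.5663, -0.3372, 0.2813]
eef_rot: [[0.006, 0.942, 0.335], [-0.004, 0.335, -0.942], [-1.0, 0.004, 0.006]]
ft_force: [0.6, -0.9, -1.1]
opening: 0.508
time: 5.55
position: [0.5229, -0.147, 0.2747]
eef_rot: [[-0.004, 0.942, 0.335], [0.002, 0.335, -0.942], [-1.0, -0.003, -0.003]]
ft_force: [0.8, -0.1, -0.7]
opening: 0.512
time: 6.05
position: [0.4805, -0.0008, 0.2751]
eef_rot: [[-0.006, 0.941, 0.339], [0.002, 0.339, -0.941], [-1.0, -0.005, -0.004]]
ft_force: [0.0, -0.8, -1.0]
opening: 0.507
[ 0.48049223 -0.00076566  0.27505769] 6.05 0.5066083169442863 [-0.09071742  0.16169683  1.6594762   0.0016872   1.32634129  1.13412852]
[257.46923108 102.96797312]
```

View pics/w4.png

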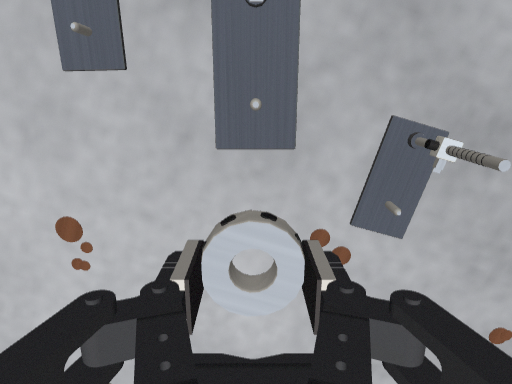

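The held collar sits at (253,268). The correct stand's post top is at about (255,104), its plate corners are at (215,149) and (296,149), and the column base is at the top edge.

Run:
```python
from h import *
g=load('w4'); s=state(); p=np.array(s['position'])
gr=cv2.cvtColor(g['frame'],cv2.COLOR_RGB2GRAY); sub=gr[92:118,243:269]
m=(sub>110).astype(np.uint8); n,l,st,ce=cv2.connectedComponentsWithStats(m); print(st,ce)
i=1+np.argmax(st[1:,4]); u,v=ce[i]+[243,92]
print('post tip',u,v,onz(g,u,v,.051), 'onz .035',onz(g,u,v,.045))
m=(gr<95).astype(np.uint8); m[:,:205]=0;m[:,308:]=0;m[160:]=0
c=max(cv2.findContours(m,cv2.RETR_EXTERNAL,cv2.CHAIN_APPROX_NONE)[0],key=cv2.contourArea)[:,0]
def side(pts):
    W=np.array([onz(g,a,b,.01)[:2] for a,b in pts],np.float32); vx,vy,x,y=cv2.fitLine(W,cv2.DIST_HUBER,0,.01,.01).ravel(); return np.array([vx,vy]),np.array([x,y])
L=c[(c[:,0]<c[:,0].mean())&(c[:,1]>15)&(c[:,1]<140)];Rr=c[(c[:,0]>c[:,0].mean())&(c[:,1]>15)&(c[:,1]<140)];B=c[(c[:,1]>145)&(c[:,0]>222)&(c[:,0]<290)]
for q in(L,Rr,B):
    d,o=side(q); print(len(q),np.degrees(np.arctan2(d[1],d[0])),o)
d,o=side(L);d2,o2=side(Rr);d3,o3=side(B)
if d[0]<0:d=-d
n=np.array([-d[1],d[0]]); print('width',n@(o-o2)); mid=(n@o+n@o2)/2; a=d@o3+.05; print('origin from plate',mid*n+a*d)
print('tool rot deg',np.degrees(np.arctan2(s['eef_rot'][1][1],s['eef_rot'][0][1])))
```

```text
[[  0   0  26  26 582]
 [  7   6  11  11  94]] [[12.55670103 12.71821306]
 [12.14893617 11.14893617]]
post tip 255.14893617021278 103.14893617021276 [0.54008337 0.01945274 0.051     ] onz .035 [0.53994883 0.01938621 0.045     ]
124 19.747808 [0.5482581 0.0684973]
124 19.767187 [ 0.5777109  -0.01360202]
67 -70.21349 [ 0.49478635 -0.00139571]
width 0.0872225
origin from plate [0.54045904 0.01936112]
tool rot deg 19.622593747673715
```

Both post measurements agree at (0.540, 0.019), with yaw 19.8°. I'll turn half round so that the camera faces the column, which keeps the camera clear of the pointer and lets me see it.

```bash
python3 -m creep '0 0 0 -.149;0 0 0 -.149;0 0 0 -.149;0 0 0 -.149;0 0 0 -.149'
python3 -m creep '0 0 0 -.149;0 0 0 -.149;0 0 0 -.149;0 0 0 -.149;0 0 0 -.149'
python3 -m creep '0 0 0 -.149;0 0 0 -.149;0 0 0 -.149;0 0 0 -.149;0 0 0 -.149'
python3 -m creep '0 0 0 -.149;0 0 0 -.149;0 0 0 -.149;0 0 0 -.149;0 0 0 -.149'
python3 -m creep '0 0 0 -.149;0 0 0 -.013;0 0 0 0'
python3 - <<'E'
from h import *
s=state();p=np.array(s['position']);print(s['joint_pos'],s['opening'])
t=np.array([.5402,.0194]);print(np.round(totool(np.r_[t,.12]-p),4), 'yaw y axis',np.degrees(np.arctan2(s['eef_rot'][1][1],s['eef_rot'][0][1])))
E
```

```text
time: 6.7
position: [0.4842, -0.0055, 0.2765]
eef_rot: [[-0.001, 0.462, 0.887], [-0.0, 0.887, -0.462], [-1.0, -0.001, -0.001]]
ft_force: [0.4, -0.5, -1.0]
opening: 0.512
time: 7.2
position: [0.4842, -0.0055, 0.2765]
eef_rot: [[-0.001, -0.262, 0.965], [-0.0, 0.965, 0.262], [-1.0, -0.0, -0.001]]
ft_force: [0.7, -0.1, -1.5]
opening: 0.512
time: 7.7
position: [0.4842, -0.0056, 0.2765]
eef_rot: [[-0.001, -0.847, 0.532], [-0.0, 0.532, 0.847], [-1.0, 0.001, -0.001]]
ft_force: [-0.4, -0.3, -2.4]
opening: 0.51
time: 8.2
position: [0.4842, -0.0055, 0.2765]
eef_rot: [[-0.001, -0.983, -0.183], [-0.0, -0.183, 0.983], [-1.0, 0.001, -0.0]]
ft_force: [0.9, -0.4, -1.5]
opening: 0.51
time: 8.5
position: [0.4841, -0.005, 0.2768]
eef_rot: [[-0.001, -0.943, -0.331], [-0.0, -0.331, 0.943], [-1.0, 0.001, 0.0]]
ft_force: [0.1, 0.2, -1.7]
opening: 0.51
[-9.74329240e-02  1.63045355e-01  1.65323796e+00 -2.39025816e-04
  1.32609217e+00 -2.00593234e+00] 0.509523101321399
[ 0.1567 -0.0612  0.0044] yaw y axis -160.64771230785618
```

```bash
python3 -m creep '0 -.02 .002 -.007;0 -.02 .002 0;0 -.021 0 0;0 0 0 0'
python3 -m creep '.04 0 0 0;.04 0 0 0;.04 0 0 0;.037 0 0 0;0 0 0 0'
python3 - <<'E'
from h import *
s=state();p=np.array(s['position']);g=snap('wrist','w5');snap('side','side5')
t=np.array([.5402,.0194]);print(np.round(totool(np.r_[t,.12]-p),4), np.degrees(np.arctan2(s['eef_rot'][1][1],s['eef_rot'][0][1])))
z=p[2]-.0275+.016
c,d=ring(g,253,265,z,w=70,th=160);print(c,d,totool(np.r_[c,z]-p),'post px',proj(g,np.r_[t,.051]))
print([proj(g,[.6098,.0444,h]) for h in(.095,.12,.145)])
E
```

```text
time: 8.9
position: [0.5426, 0.0206, 0.277]
eef_rot: [[0.002, -0.94, -0.34], [0.0, -0.34, 0.94], [-1.0, -0.002, -0.0]]
ft_force: [-1.3, -0.4, -1.5]
opening: 0.513
time: 9.4
position: [0.5349, 0.0201, 0.1157]
eef_rot: [[-0.012, -0.94, -0.34], [0.0, -0.34, 0.94], [-1.0, 0.011, 0.004]]
ft_force: [-1.1, -0.5, -1.9]
opening: 0.509
[-0.0043 -0.0048 -0.0024] -160.11148431608342
[0.53438157 0.02021356] 0.04455828294157982 [0.01150096 0.00036451 0.00030384] post px [247.24591161 233.86182699]
[array([246.80656643, 401.89712803]), array([246.17289494, 450.53842671]), array([245.29656111, 517.80674496])]
```

View pics/w5.png

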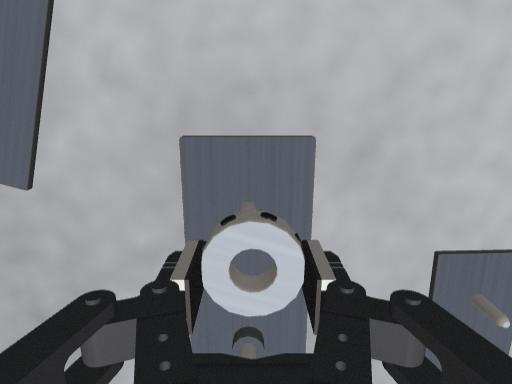

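The collar hides the post top; only a sliver of the post shows, at (248,206), and the column base shows at (248,340). The arm was still settling, so I'll recheck the pose.

```bash
python3 -m creep '0 0 0 0;0 0 0 0;0 0 0 0'
python3 - <<'E'
from h import *
s=state();p=np.array(s['position']);g=snap('wrist','w6')
t=np.array([.5402,.0194]);print(np.round(totool(np.r_[t,.12]-p),4))
z=p[2]-.0275+.016
c,d=ring(g,253,265,z,w=70,th=160);print(c,d,totool(np.r_[c,z]-p))
E
```

```text
time: 9.8
position: [0.541, 0.0204, 0.1222]
eef_rot: [[0.004, -0.94, -0.342], [-0.0, -0.342, 0.94], [-1.0, -0.003, -0.001]]
ft_force: [-1.2, -0.4, -2.2]
opening: 0.508
[ 0.0022  0.0011 -0.0006]
[0.54090261 0.0205169 ] 0.044693853706121445 [1.14995684e-02 9.24484806e-05 2.08156822e-04]
```

```bash
python3 -m creep '.01 .001 -.001 0;.012 0 0 0;.01 0 0 0;.008 0 0 0;0 0 0 0'
python3 -m creep '.008 0 0 0;.008 0 0 0;.006 0 0 0;.006 0 0 0;0 0 0 0'
python3 -m creep '.005 0 0 0;.003 0 0 0;0 0 0 0;0 0 0 0'
python3 - <<'E'
from h import *
s=state();print(s['position'],s['ft_force'],s['opening'])
E
```

```text
time: 10.35
position: [0.5379, 0.0192, 0.0784]
eef_rot: [[-0.004, -0.94, -0.342], [0.0, -0.342, 0.94], [-1.0, 0.004, 0.001]]
ft_force: [0.3, -0.0, -1.1]
opening: 0.503
time: 10.85
position: [0.5386, 0.0191, 0.0514]
eef_rot: [[-0.002, -0.94, -0.342], [0.0, -0.342, 0.94], [-1.0, 0.002, 0.001]]
ft_force: [-0.3, 0.5, -1.1]
opening: 0.512
time: 11.25
position: [0.5393, 0.0192, 0.0443]
eef_rot: [[0.0, -0.94, -0.342], [0.0, -0.342, 0.94], [-1.0, -0.0, -0.0]]
ft_force: [-0.4, 0.5, -1.0]
opening: 0.51
[0.53925328 0.01916117 0.04432108] [-0.36670832  0.46668205 -1.00744079] 0.5099565154404128
```

```bash
for i in 1; do
python3 -m creep '.003 0 0 0;0 0 0 0' | grep -E 'pos|force'
python3 -m creep '.002 0 0 0;0 0 0 0;0 0 0 0'| grep -E 'pos|force'
python3 -m creep '.001 0 0 0;0 0 0 0;0 0 0 0'| grep -E 'pos|force'
done
```

```text
position: [0.5391, 0.0192, 0.0411]
ft_force: [0.1, 0.3, -2.0]
position: [0.5392, 0.0192, 0.0392]
ft_force: [-0.1, -1.3, -1.2]
position: [0.5393, 0.0191, 0.0383]
ft_force: [-0.0, -0.4, -0.9]
```

```bash
python3 -m creep '.001 0 0 0;0 0 0 0;0 0 0 0'| grep -E 'pos|force'
python3 -m creep '.001 0 0 0;0 0 0 0;0 0 0 0'| grep -E 'pos|force'
```

```text
position: [0.5393, 0.0192, 0.0379]
ft_force: [-0.8, -0.3, 5.7]
position: [0.5394, 0.0191, 0.0379]
ft_force: [-3.4, 0.8, 13.4]
```

The collar has seated: contact force rises at TCP z 0.0379. I'll release and lift away.

```bash
python3 -m creep '0 0 0 0;0 0 0 0;0 0 0 0;0 0 0 0;0 0 0 0' 0.85
python3 -m creep '-.01 0 0 0;-.02 0 0 0;-.03 0 0 0;-.04 0 0 0;-.04 0 0 0'
python3 -m creep '-.05 0 0 0;-.05 0.02 0 0;-.01 .04 0 0;0 .04 0 0;0 0 0 0'
python3 - <<'E'
from h import *
s=state();p=np.array(s['position']);print(p);g=snap('wrist','w7')
t=np.r_[.5402,.0194,.026];q=proj(g,t);print(q)
snap('side','side7');snap('top','top7')
try: print(ring(g,*q,.026,w=45,th=160))
except Exception as e: print(e)
E
```

```text
time: 13.15
position: [0.5392, 0.0191, 0.036]
eef_rot: [[-0.0, -0.94, -0.342], [0.0, -0.342, 0.94], [-1.0, 0.0, 0.0]]
ft_force: [-0.2, -0.3, -1.2]
opening: 0.852
time: 13.65
position: [0.5387, 0.0192, 0.1779]
eef_rot: [[-0.001, -0.94, -0.342], [0.0, -0.342, 0.94], [-1.0, 0.001, 0.0]]
ft_force: [1.8, 0.2, 0.1]
opening: 0.848
time: 14.15
position: [0.4411, -0.0151, 0.2836]
eef_rot: [[-0.003, -0.94, -0.341], [-0.001, -0.341, 0.94], [-1.0, 0.003, 0.0]]
ft_force: [-0.1, 0.4, 0.0]
opening: 0.849
[ 0.44109278 -0.01513984  0.28364207]
[251.03116577 248.51544584]
(array([0.5397231 , 0.01960552]), 0.04460092633962631)
```

View pics/w7.png

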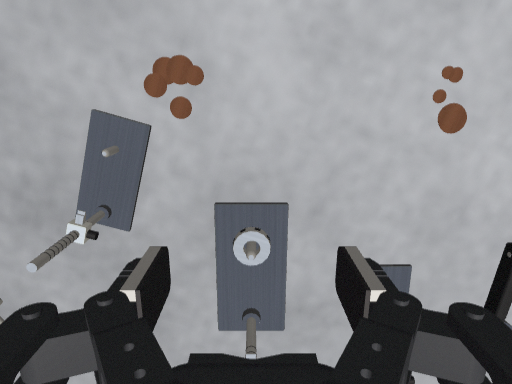

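The collar sits centred on the post at (251,247), with measured centre (0.5397, 0.0196). I'll turn back and then move towards the loupe, with a stop midway where the pointer is in the wrist view.

```bash
for q in 1; do
python3 -m creep '0 0 0 .149;0 0 0 .149;0 0 0 .149;0 0 0 .149;0 0 0 .149'
python3 -m creep '0 0 0 .149;0 0 0 .149;0 0 0 .149;0 0 0 .149;0 0 0 .149'
python3 -m creep '0 0 0 .149;0 0 0 .149;0 0 0 .149;0 0 0 .149;0 0 0 .149'
python3 -m creep '0 0 0 .149;0 0 0 .149;0 0 0 .149;0 0 0 .149;0 0 0 .149'
python3 -m creep '0 .02 -.03 .149;0 .03 -.03 .013;0 .03 -.03 0;0 .02 -.03 0;0 0 0 0'
done >/dev/null
python3 - <<'E'
from h import *
s=state();print(s['position'],np.round(s['eef_rot'],3).tolist());g=snap('wrist','w8')
for h in (.095,.145): print(proj(g,[.6098,.0444,h]))
t=load('top0');print('handle end',onz(t,265.5*.64,391*.64,.024))
E
python3 -m creep '0 .005 -.03 0;0 .005 -.04 0;0 0 -.04 0;0 0 -.04 0;0 0 -.03 0'
python3 -m creep '0 0 0 0;0 0 0 0'
python3 - <<'E'
from h import *
s=state();print(s['position'],s['joint_pos']);g=snap('wrist','w9')
print(proj(g,[.56,.353,.024]))
a=load('w8')
cv2.imwrite('pics/v1.png',np.hstack([cv2.resize(x['frame'],(400,300))[:,:,::-1] for x in (a,g)]))
E
```

```text
[0.49522682 0.13690216 0.28222689] [[0.001, 0.936, 0.352], [0.002, 0.352, -0.936], [-1.0, 0.002, -0.002]]
[402.02183956  91.35058602]
[431.34923197  90.35959868]
handle end [0.43697502 0.32678044 0.024     ]
time: 17.35
position: [0.439, 0.3057, 0.2824]
eef_rot: [[-0.001, 0.938, 0.348], [-0.0, 0.348, -0.938], [-1.0, -0.001, 0.0]]
ft_force: [0.7, -0.6, 0.5]
opening: 0.849
time: 17.55
position: [0.4395, 0.3042, 0.2824]
eef_rot: [[-0.0, 0.937, 0.349], [-0.001, 0.349, -0.937], [-1.0, -0.001, 0.001]]
ft_force: [0.3, -0.2, -0.2]
opening: 0.851
[0.43951779 0.30422577 0.28240398] [ 5.27073402e-01  2.31145787e-01  1.54771992e+00 -1.01243878e-03
  1.36350838e+00  1.74163411e+00]
[249.02072286  34.62719847]
```

View pics/v1.png

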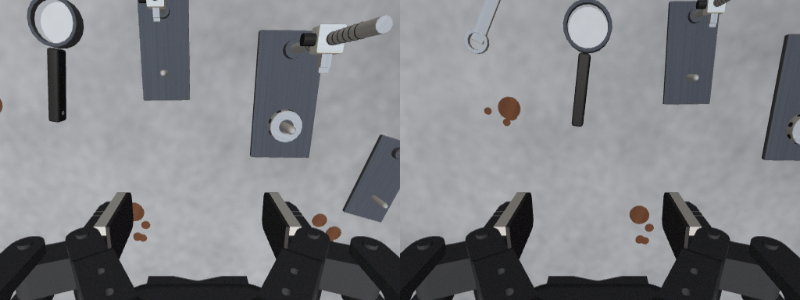

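w8 (left) shows the pointer tip at about (416,92) in full pixels. w9 (right) shows the loupe with its lens at about (239,34) and the handle end at about (227,160).

Run:
```python
from h import *
a=load('w8'); gr=cv2.cvtColor(a['frame'],cv2.COLOR_RGB2GRAY)
for r in range(62,100,2): print(r,gr[r,398:440:1].tolist())
g=load('w9'); gr=cv2.cvtColor(g['frame'],cv2.COLOR_RGB2GRAY)
m=(gr<60).astype(np.uint8); m[175:]=0; m[:,:200]=0; m[:,290:]=0
c=max(cv2.findContours(m,cv2.RETR_EXTERNAL,cv2.CHAIN_APPROX_NONE)[0],key=cv2.contourArea)[:,0]
print(c.min(0),c.max(0))
ys,xs=np.nonzero(m); k=(ys>85)&(ys<150)
for z in(.012,.024):
    W=np.array([onz(g,u,v,z)[:2] for u,v in zip(xs[k],ys[k])],np.float32); f=cv2.fitLine(W,cv2.DIST_L2,0,.01,.01).ravel(); print(z,f,np.degrees(np.arctan2(f[1],f[0])))
    print('width px rows',[np.ptp(xs[ys==r])+1 for r in(90,110,130,150)])
ring_=c[c[:,1]<62]; W=np.array([onz(g,u,v,.024)[:2] for u,v in ring_],np.float32); print('lens',cv2.minEnclosingCircle(W))
i=np.argmax(c[:,1]);print('end',onz(g,*c[i],.024))
```

```text
62 [110, 109, 110, 110, 109, 110, 110, 143, 204, 208, 209, 208, 209, 208, 209, 209, 209, 209, 208, 209, 209, 209, 209, 208, 208, 208, 209, 209, 208, 209, 208, 208, 209, 208, 208, 208, 208, 209, 208, 207, 208, 196]
64 [108, 109, 111, 110, 112, 111, 108, 160, 206, 205, 205, 204, 206, 206, 204, 205, 204, 205, 205, 205, 205, 204, 204, 205, 205, 205, 205, 205, 206, 206, 205, 205, 205, 205, 204, 205, 204, 205, 205, 207, 203, 171]
66 [106, 107, 109, 111, 109, 111, 108, 150, 202, 200, 204, 204, 204, 203, 204, 203, 205, 205, 205, 205, 204, 205, 204, 205, 205, 205, 206, 205, 205, 205, 206, 206, 206, 206, 206, 205, 205, 205, 206, 204, 190, 160]
68 [107, 107, 107, 107, 106, 106, 107, 103, 112, 120, 120, 120, 123, 121, 128, 147, 149, 149, 135, 135, 135, 135, 138, 138, 138, 137, 140, 140, 129, 129, 128, 129, 132, 131, 133, 139, 147, 147, 147, 162, 156, 158]
70 [86, 89, 89, 85, 88, 89, 91, 90, 89, 89, 90, 91, 90, 90, 162, 182, 182, 185, 182, 181, 178, 176, 178, 179, 182, 185, 183, 160, 151, 154, 155, 157, 159, 160, 160, 159, 158, 160, 160, 159, 160, 162]
72 [88, 87, 84, 85, 86, 87, 89, 82, 83, 86, 
[... 2484 characters left out ...]
61, 161, 160, 158, 158, 160, 159, 157, 160, 159, 160, 160, 160, 161, 161, 161, 161, 161, 161, 159, 159]
98 [84, 84, 88, 85, 86, 85, 87, 87, 84, 89, 86, 121, 157, 161, 160, 161, 162, 162, 162, 162, 158, 160, 160, 159, 158, 158, 159, 158, 159, 159, 159, 158, 160, 160, 161, 161, 161, 161, 159, 160, 160, 159]
[220  57] [262 161]
0.012 [0.980647   0.19578415 0.4693724  0.3415903 ] 11.290534
width px rows [np.int64(15), np.int64(15), np.int64(15), np.int64(14)]
0.024 [0.9806474  0.19578241 0.4705009  0.34121156] 11.290433
width px rows [np.int64(15), np.int64(15), np.int64(15), np.int64(14)]
lens ((0.5421906113624573, 0.334963858127594), 0.003300447016954422)
end [0.43022801 0.33140582 0.024     ]
```

Run:
```python
from h import *
from scipy.optimize import brentq
C=np.array([.5397,.0196]); X=np.array([np.cos(np.radians(19.77)),np.sin(np.radians(19.77))]); N=np.array([-X[1],X[0]])
a=load('w8')
q=proj(a,np.r_[.5402,.0194,.026]);print('collar pred',q,'ring meas',ring(a,*q,.026,w=30,th=165))
for P in ([.5402,.0194],):
    tip=np.array(P)+.074*X
    f=lambda h:proj(a,np.r_[tip,h])[0]-413.7
    h=brentq(f,.08,.16); print('h',h,[proj(a,np.r_[tip+s*.005*N,h-s*.004])[0] for s in(1,-1)])
# side camera
for n in('side0','side7'):
    s=load(n); gr=cv2.cvtColor(s['frame'],cv2.COLOR_RGB2GRAY)
    print(n,[np.round(proj(s,np.r_[tip,z]),1).tolist() for z in(.095,.115,.145)])
    u,v=np.round(proj(s,np.r_[tip,.115])).astype(int); print(u-10,v-8); print(gr[v-8:v+9,u-10:u+11])
g=load('w9'); gr=cv2.cvtColor(g['frame'],cv2.COLOR_RGB2GRAY)
m=(gr<110).astype(np.uint8); m[175:]=0; m[:,:200]=0; m[:,285:]=0
ys,xs=np.nonzero(m); k=ys<68; W=np.array([onz(g,u,v,.024)[:2] for u,v in zip(xs[k],ys[k])],np.float32)
print('lens outer',cv2.minEnclosingCircle(W)); b=gr[0:70,205:280]; mi=((b>150)&(b<=255)).astype(np.uint8); 
n,l,st,ce=cv2.connectedComponentsWithStats(mi); print(st,ce)
e=np.nonzero(gr[158,200:260]<60)[0]+200; print('end mid',onz(g,e.mean(),160.5,.024))
```

```text
collar pred [366.93325315 161.90263747] ring meas (array([0.54006404, 0.02030251]), 0.044292230159044266)
h 0.11712165243342021 [np.float64(405.2331119676124), np.float64(422.41077551635317)]
side0 [[246.5, 187.1], [246.5, 182.8], [246.3, 176.2]]
236 175
[[ 53  52  52  53  53  53  51  51  52  52  50  48  49  49  50  50  53  62
   70  72  86]
 [ 53  52  52  53  53  53  52  53  52  52  52  52  52  52  56  61  67  69
   73  76  93]
 [ 53  53  53  53  52  53  53  54  53  53  53  54  53  59  78  99 103  93
   80  81 102]
 [ 53  52  54  52  52  53  53  53  52  52  53  52  54  68 102 132 135 115
   93  92 115]
 [ 51  53  53  53  51  52  53  53  52  52  54  58  63  77 108 137 147 135
  120 117 134]
 [ 53  52  52  53  52  52  52  55  57  61  70  81  89  99 109 126 143 149
  147 143 144]
 [ 51  51  51  52  54  56  61  69  77  86  98 107 112 114 113 113 125 140
  145 136 126]
 [ 53  56  57  64  71  78  84  93 100 103 112 117 113 110 106 100 103 113
  118 114 105]
 [ 69  75  80  88  97 102 106 109 109 109 111 112 105  98  96  93  91  96
   99  99  98]
 [ 93  99 102 106 111 113 114 112 112 110 10
[... 1885 characters left out ...]
85]
 [115 114 113 111 110 109 110 111 110 109 109 108 107 108 108 108 103  87
   74  73  84]
 [115 114 113 112 110 109 108 108 109 108 107 106 107 108 109 107 101  86
   74  75  86]
 [115 114 114 113 112 110 108 107 106 107 105 105 107 107 108 107 101  85
   73  75  88]
 [116 116 115 114 113 113 111 109 108 106 104 105 105 107 107 108 102  87
   77  78  90]]
lens outer ((0.5570775866508484, 0.3620331585407257), 0.03255105018615723)
[[   3    0   64   70 1301]
 [   0    0   25   70  692]
 [  38    0   37   70 1019]
 [  10    6   51   56 2238]] [[34.26594927 33.22982321]
 [ 6.53612717 37.81791908]
 [65.67026497 36.51422964]
 [34.95487042 33.29535299]]
end mid [0.43056718 0.33211382 0.024     ]
```

Pointer height is about 0.117 for now; I'll recheck it at the hold, where the wrist camera sees the tip head-on. Next is the loupe: yaw about 11.3°, grip about (0.4855, 0.3447).

```bash
python3 -m creep '.02 .027 -.012 0.08;.03 .025 -.014 0.079;.04 0 0 0;.04 0 0 0;.01 0 0 0'
python3 -m creep '0 0 0 0;0 0 0 0;0 0 0 0'
python3 - <<'E'
from h import *
s=state();p=np.array(s['position']);g=snap('wrist','w10'); gr=cv2.cvtColor(g['frame'],cv2.COLOR_RGB2GRAY)
a=np.degrees(np.arctan2(s['eef_rot'][1][1],s['eef_rot'][0][1]))
m=(gr<60).astype(np.uint8); m[:,:195]=0;m[:,315:]=0; m[340:]=0
ys,xs=np.nonzero(m)
rows=[(r,(gr[r,185:325]<60).nonzero()[0]+185) for r in range(80,330,25)]
print([(r,x.min(),x.max()) for r,x in rows if len(x)])
top=[];
for r in range(100,230,5):
    x=np.nonzero(gr[r,185:325]<60)[0]+185
    if len(x)>5: top.append(onz(g,x.mean(),r,.018)[:2])
f=cv2.fitLine(np.array(top,np.float32),cv2.DIST_HUBER,0,.01,.01).ravel()
print(p,'tool yaw',a,'handle yaw',np.degrees(np.arctan2(f[1],f[0])),f)
cv2.imwrite('pics/w10.png',g['frame'][:,:,::-1])
E
```

```text
time: 18.1
position: [0.4788, 0.342, 0.1382]
eef_rot: [[-0.008, 0.981, 0.193], [-0.005, 0.193, -0.981], [-1.0, -0.009, 0.004]]
ft_force: [-0.6, -0.4, -0.2]
opening: 0.853
time: 18.4
position: [0.4824, 0.3459, 0.1452]
eef_rot: [[0.004, 0.981, 0.194], [0.002, 0.194, -0.981], [-1.0, 0.004, -0.002]]
ft_force: [0.3, 1.0, 0.1]
opening: 0.848
[(80, np.int64(212), np.int64(291)), (105, np.int64(217), np.int64(286)), (155, np.int64(243), np.int64(264)), (180, np.int64(244), np.int64(265)), (205, np.int64(245), np.int64(265)), (230, np.int64(246), np.int64(266)), (255, np.int64(247), np.int64(267))]
[0.48241503 0.3459189  0.14520554] tool yaw 11.211086466765703 handle yaw 13.066696 [0.97410756 0.22608514 0.49122903 0.3467182 ]
```

View pics/w10.png

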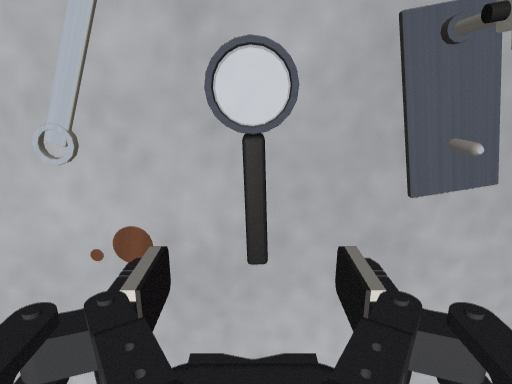

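The loupe is straight ahead, with its ring centred at (252,85), handle rows 135–264, and the fingers straddling its line. The wrench at (55,145) and the small stand at right are clear.

Run:
```python
from h import *
g=load('w10'); gr=cv2.cvtColor(g['frame'],cv2.COLOR_RGB2GRAY); s=state(); p=np.array(s['position'])
m=(gr<110).astype(np.uint8); m[:,:195]=0;m[:,310:]=0;m[130:]=0
c=max(cv2.findContours(m,cv2.RETR_EXTERNAL,cv2.CHAIN_APPROX_NONE)[0],key=cv2.contourArea)[:,0]
W=np.array([onz(g,u,v,.024)[:2] for u,v in c],np.float32);L,r=cv2.minEnclosingCircle(W);print('lens',L,r)
t=[onz(g,(np.nonzero(gr[r,185:325]<60)[0]+185).mean(),r,.024)[:2] for r in range(148,256,4)]
f=cv2.fitLine(np.array(t,np.float32),cv2.DIST_HUBER,0,.01,.01).ravel();print('yaw',np.degrees(np.arctan2(f[1],f[0])),f)
col=gr[225:285,257];print(col[25:50])
d=f[:2]; e=onz(g,257,264,.024)[:2]; print('grip from end',e+.058*d,'from lens',np.array(L)-.075*d)
k=np.r_[(e+.058*d+np.array(L)-.075*d)/2,.015]; print(k,totool(k-p))
```

```text
lens (0.5581707954406738, 0.3623778223991394) 0.031762417405843735
yaw 13.017162 [0.97430265 0.22524293 0.48010957 0.3441746 ]
[ 45  44  45  43  46  43  45  43  42  44  40  45  44  35  91 152 160 161
 161 162 160 161 161 162 159]
grip from end [0.48679329 0.34582807] from lens [0.48509809 0.3454846 ]
[0.48594569 0.34565634 0.015     ] [0.13019886 0.00302008 0.00127042]
```

```bash
python3 -m creep '.03 .003 .001 -.032;.03 0 0 0;.02 0 0 0;.014 0 0 0;0 0 0 0'
python3 -m creep '0 0 0 0;0 0 0 0'
python3 -c "
from h import *
s=state();p=np.array(s['position']);print(totool(np.r_[.486,.3457,.031]-p), np.degrees(np.arctan2(s['eef_rot'][1][1],s['eef_rot'][0][1])))"
```

```text
time: 18.95
position: [0.4833, 0.3448, 0.0482]
eef_rot: [[-0.001, 0.974, 0.226], [-0.001, 0.226, -0.974], [-1.0, -0.001, 0.001]]
ft_force: [-0.8, 0.6, 0.4]
opening: 0.847
time: 19.15
position: [0.485, 0.3457, 0.0504]
eef_rot: [[0.003, 0.974, 0.226], [0.002, 0.226, -0.974], [-1.0, 0.003, -0.001]]
ft_force: [1.3, -0.8, 0.8]
opening: 0.851
[0.01943674 0.00094387 0.00028628] 13.081557046240116
```

```bash
python3 -m creep '.01 .001 0 0;.009 0 0 0;0 0 0 0;0 0 0 0' 
python3 -m creep '0 0 0 0;0 0 0 0;0 0 0 0;0 0 0 0;0 0 0 0' 0 60
python3 -m creep '0 0 0 0;0 0 0 0;0 0 0 0;0 0 0 0;0 0 0 0'
python3 -m creep '0 0 0 0;0 0 0 0;0 0 0 0;0 0 0 0;0 0 0 0'
```

```text
time: 19.55
position: [0.4844, 0.3449, 0.0291]
eef_rot: [[-0.001, 0.974, 0.226], [-0.001, 0.226, -0.974], [-1.0, -0.001, 0.0]]
ft_force: [-0.0, -0.9, -0.6]
opening: 0.849
time: 20.05
position: [0.485, 0.3454, 0.0301]
eef_rot: [[0.001, 0.974, 0.226], [0.0, 0.226, -0.974], [-1.0, 0.001, -0.0]]
ft_force: [0.8, -0.8, 1.6]
opening: 0.171
time: 20.55
position: [0.4851, 0.3454, 0.0301]
eef_rot: [[0.001, 0.974, 0.226], [0.0, 0.226, -0.974], [-1.0, 0.001, -0.0]]
ft_force: [-0.5, 0.3, 5.7]
opening: 0.176
time: 21.05
position: [0.4851, 0.3454, 0.0301]
eef_rot: [[0.001, 0.974, 0.226], [0.0, 0.226, -0.974], [-1.0, 0.001, -0.0]]
ft_force: [-0.5, 0.4, 5.2]
opening: 0.168
```

The loupe is gripped, with the lens 0.018 below the TCP. I'll lift it, carry it high over the small stand, and stop above the post.

```bash
for q in 1; do
python3 -m creep '-.01 0 0 0;-.02 0 0 0;-.03 0 0 0;-.03 0 0 0;-.03 0 0 0'
python3 -m creep '-.03 0 0 0;-.03 0 0 0;-.03 0 0 0;-.02 0 0 0;0 0 0 0'
python3 -m creep '0 -.005 .015 0;0 -.01 .03 0;0 -.01 .03 0;0 -.01 .035 0;0 -.01 .035 0'
python3 -m creep '0 -.01 .035 0;0 -.01 .035 0;0 -.01 .035 0;0 -.01 .035 0;0 -.007 .025 0'
python3 -m creep '0 -.003 .02 0;0 0 0 0;0 0 0 0;0 0 0 0;0 0 0 0'
done | grep -E 'posi|force|open'
cat > lens.py <<'E'
from h import *
def meas(name):
    s=state();p=np.array(s['position']);R=np.array(s['eef_rot']);g=snap('wrist',name)
    zt=p[2]-.0181+.012
    q=proj(g,p+R@[.0061,.0751,0]); gr=cv2.cvtColor(g['frame'],cv2.COLOR_RGB2GRAY)
    print('pos',p,'yaw',np.degrees(np.arctan2(R[1,1],R[0,1])),'R x',R[:,0],'lens px',q)
    return s,p,R,g,gr,q
if __name__=='__main__':
    s,p,R,g,gr,q=meas('w11')
    u,v=q.astype(int); m=(gr<100).astype(np.uint8); m[:,:u-75]=0;m[:,u+75:]=0;m[:max(0,v-75)]=0;m[v+45:]=0
    c=max(cv2.findContours(m,cv2.RETR_EXTERNAL,cv2.CHAIN_APPROX_NONE)[0],key=cv2.contourArea)[:,0]
    zt=p[2]-.0061; W=np.array([onz(g,a,b,zt)[:2] for a,b in c],np.float32);L,r=cv2.minEnclosingCircle(W); print('ring',c.min(0),c.max(0),L,r,R.T@(np.r_[L,zt]-p))
    print('to go (tool)',R.T@np.r_[np.array([.5399,.0197])-L,0])
E
python3 lens.py
```

```text
position: [0.4842, 0.3448, 0.1506]
ft_force: [-0.1, 0.0, -1.2]
opening: 0.173
position: [0.4862, 0.3461, 0.2632]
ft_force: [0.8, 0.3, -1.3]
opening: 0.169
position: [0.4716, 0.1913, 0.2573]
ft_force: [0.6, -0.1, -0.1]
opening: 0.173
position: [0.4626, 0.0198, 0.2576]
ft_force: [0.7, 0.4, -0.8]
opening: 0.168
position: [0.4665, 0.0031, 0.2592]
ft_force: [-0.5, 0.3, -1.6]
opening: 0.171
pos [0.46646647 0.00311339 0.25924464] yaw 13.145637589394418 R x [-1.13166643e-03  3.67872808e-04 -9.99999292e-01] lens px [253.42921572  82.83939325]
ring [178   7] [225 126] (0.5397920608520508, 0.03879930078983307) 0.021081825718283653 [ 0.00603014  0.07952622 -0.01807084]
to go (tool) [-7.14826453e-06 -4.23858449e-03  1.86233534e-02]
```

```bash
python3 -m creep '.02 0 0 0;.03 0 0 0;.03 0 0 0;.02 0 0 0;.015 0 0 0' | grep -E 'posi|force'
python3 -m creep '.009 0 0 0;0 0 0 0;0 0 0 0;0 0 0 0;0 0 0 0' | grep -E 'posi|force'
python3 - <<'E'
from lens import *
s,p,R,g,gr,q=meas('w12')
tip=np.r_[.5401,.0195]+.074*np.array([.941,.338])
for h in (.105,.115,.125): print(h,proj(g,np.r_[tip,h]))
cv2.imwrite('pics/w12x.png',cv2.resize(g['frame'][0:300,100:500,::-1],(800,600),interpolation=cv2.INTER_CUBIC))
E
```

```text
position: [0.4662, 0.0031, 0.1433]
ft_force: [-0.3, 0.2, -0.4]
position: [0.4676, 0.0023, 0.1366]
ft_force: [0.3, -0.0, -1.4]
pos [0.46764454 0.0022927  0.13660438] yaw 13.083029684754914 R x [ 1.97989102e-03 -1.48133852e-04 -9.99998029e-01] lens px [253.42658618  82.76623282]
0.105 [ 228.15018941 -128.66125956]
0.115 [ 226.06429327 -147.90030172]
0.125 [ 223.58842831 -170.73618   ]
```

View pics/w12x.png

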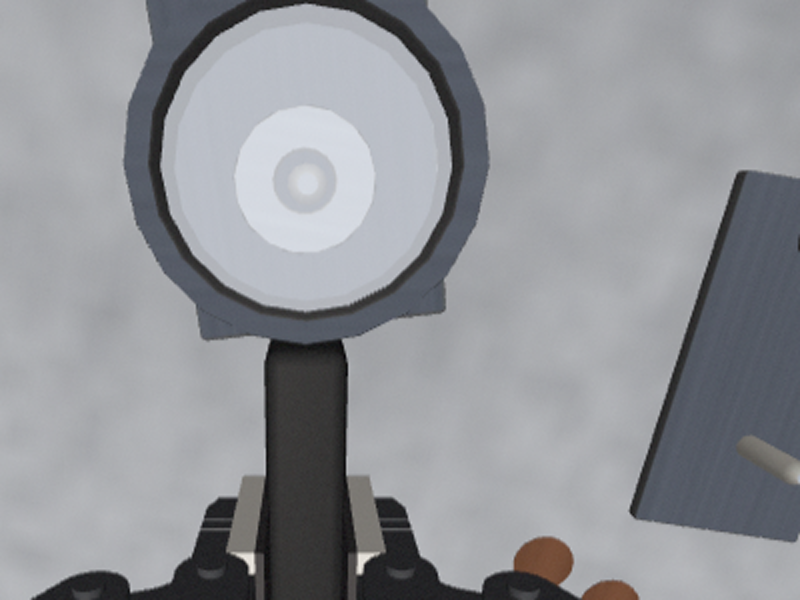

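This is my last picture (12 used). It shows the lens ring centred at about (253,79), with the seated collar concentric through it at (252,90) and nothing touching. The pointer is out of view here. I'll rise and take one view from the -y side, opposite w8, to triangulate the pointer numerically.

```bash
python3 - <<'E'
from h import *
g=load('w12'); print('lens',onz(g,253.2,79.5,.1366-.0061),'collar',onz(g,252.5,89.8,.026))
E
python3 -m creep '-.03 0 0 0;-.04 0 0 0;-.04 0 0 0;-.03 0 0 0;-.01 0 0 0' | grep -E 'posi'
python3 -m creep '0 .02 .02 0;0 .02 .03 0;0 .02 .03 0;0 .02 .03 0;0 .006 .015 0' | grep -E 'posi'
python3 -m creep '0 0 0 0;0 0 0 0;0 0 0 0' | grep -E 'posi'
python3 - <<'E'
from lens import *
s,p,R,g,gr,q=meas('w13')
tip=np.r_[.5401,.0195]+.074*np.array([.941,.338])
for h in (.105,.115,.125): print(h,proj(g,np.r_[tip,h]))
u,v=proj(g,np.r_[tip,.115]).astype(int); print(u-22,v-24)
for r in range(v-24,v+14,2):
    if r>=0: print(r,gr[r,max(0,u-22):u+24].tolist())
E
```

```text
lens [0.54183574 0.01961011 0.1305    ] collar [0.54028454 0.01951365 0.026     ]
position: [0.4688, 0.0021, 0.2897]
position: [0.5809, -0.102, 0.2843]
position: [0.5776, -0.099, 0.2853]
pos [ 0.57758128 -0.09898808  0.2853216 ] yaw 13.101066281611097 R x [-1.79752318e-03  9.44387800e-04 -9.99997939e-01] lens px [253.5261685   82.80658655]
0.105 [ 96.51991846 104.10660748]
0.115 [ 91.11834626 104.41626204]
0.125 [ 85.33114198 104.74802362]
69 80
80 [221, 219, 219, 220, 220, 221, 220, 221, 221, 221, 222, 221, 222, 221, 221, 219, 218, 217, 218, 220, 219, 214, 210, 203, 192, 181, 146, 116, 112, 111, 110, 109, 110, 109, 110, 111, 101, 97, 94, 95, 96, 94, 96, 96, 95, 95]
82 [218, 218, 218, 221, 220, 215, 211, 205, 193, 185, 177, 165, 157, 150, 143, 150, 163, 163, 160, 176, 188, 101, 99, 101, 103, 110, 112, 105, 108, 107, 102, 101, 99, 101, 98, 99, 98, 97, 95, 95, 94, 95, 96, 97, 95, 96]
84 [150, 140, 137, 131, 129, 125, 115, 115, 156, 191, 192, 194, 197, 197, 196, 191, 191, 192, 195, 199, 197, 144, 92, 94, 92, 92, 94, 97, 98, 98, 98, 99, 100, 95, 98, 97, 97, 96, 96, 95, 96, 96, 95, 96, 96
[... 2748 characters left out ...]
7, 96, 98, 100, 96, 95, 97, 97, 96, 97, 93]
112 [174, 173, 172, 172, 172, 170, 172, 172, 172, 172, 174, 173, 173, 173, 174, 175, 173, 173, 175, 175, 175, 177, 178, 176, 178, 177, 177, 176, 132, 100, 97, 95, 94, 96, 97, 99, 96, 98, 98, 98, 95, 93, 97, 96, 97, 94]
114 [174, 172, 174, 172, 172, 172, 172, 170, 173, 171, 174, 172, 174, 174, 174, 174, 174, 175, 178, 177, 178, 177, 178, 178, 179, 179, 177, 176, 156, 99, 97, 97, 94, 94, 96, 96, 99, 96, 98, 100, 97, 96, 97, 95, 97, 97]
116 [176, 175, 174, 173, 173, 172, 172, 172, 172, 173, 173, 174, 173, 173, 175, 176, 174, 176, 177, 176, 177, 179, 180, 180, 180, 179, 179, 178, 176, 117, 99, 98, 96, 94, 94, 96, 99, 96, 99, 99, 98, 95, 95, 97, 97, 97]
```

Run:
```python
from h import *
a=load('w8');b=load('w13')
X=np.array([.941,.338]);N=np.array([-.338,.941]);P=np.array([.5401,.0195])
def show(n,*q):
    p,e=tri(*q); print(n,np.round(p,4),'gap',round(e,4),'stand xy',np.round([X@(p[:2]-P),N@(p[:2]-P)],4))
show('bar top end',a,(416.2,85),b,(86.9,99.5))
show('tip seg mid',a,(413.7,90),b,(90.2,103))
show('tip seg end',a,(413.5,93.5),b,(90.3,105.8))
for n,g in(('w8',a),('w13',b)):
    for q in ((.5402,.0194,.026),): 
        c=proj(g,q);
        try: print(n,ring(g,*c,.026,w=35,th=165))
        except Exception as e: print(n,e)
```

```text
bar top end [0.6137 0.0459 0.1203] gap 0.0005 stand xy [ 0.0782 -0.    ]
tip seg mid [0.6107 0.0446 0.1166] gap 0.0004 stand xy [ 0.0749 -0.0003]
tip seg end [0.6084 0.0439 0.1173] gap 0.0009 stand xy [ 0.0725 -0.0001]
w8 (array([0.54006404, 0.02030251]), 0.044292230159044266)
w13 (array([0.54049814, 0.01976128]), 0.04494241625070572)
```

Both views agree: arm top at z 0.1203 gives h about 0.1163, and the tip segment triangulates to 0.117. The focal height is therefore about 0.1165. I'll go back over the collar with a TCP target of about (0.4665, 0.0025, 0.1346).

```bash
python3 -m creep '0 -.01 -.02 0;0 -.02 -.03 0;0 -.02 -.03 0;0 -.02 -.025 0;0 -.016 -.018 0' | grep -E 'posi'
python3 -m creep '0 0 0 0;0 0 0 0;0 0 0 0' | grep -E 'posi'
python3 - <<'E'
from h import *
g=load('w12');T=np.array(g['pose'])
p=np.array([.46764,.00229,.1366]);y=np.array([.974,.2264,0])
for h in(-.0121,-.0061,-.0001):
    c=T[:3,:3].T@(p+.0751*y+[0,0,h]-T[:3,3]); print(h,'depth',c[2],'width px',g['fx']*.064/c[2],proj(g,p+.0751*y+[0,0,h]))
gr=cv2.cvtColor(g['frame'],cv2.COLOR_RGB2GRAY)
for r in (74,78,82): print(gr[r,156:170],gr[r,338:352])
s=state(); print(totool(np.array([.4665,.0025,.1346])-s['position']),np.degrees(np.arctan2(s['eef_rot'][1][1],s['eef_rot'][0][1])))
E
```

```text
position: [0.4645, 0.0023, 0.2859]
position: [0.468, 0.0003, 0.2862]
-0.0121 depth 0.12344692375560659 width px 176.8551957647543 [253.36957073  83.47335754]
-0.0061 depth 0.11768148101556283 width px 185.5196729251503 [253.40969865  82.84042823]
-0.0001 depth 0.11191603827551906 width px 195.07686479758252 [253.453961    82.14228722]
[173 172 172 173 174 173 111  91  90  89  90  91  91  91] [ 89  91  89  91  90  91 161 163 162 163 162 164 165 162]
[172 169 172 173 173 174  97  93  94  91  93  92  93  91] [ 93  94  93  93  94  94 117 159 160 161 161 162 161 162]
[172 172 172 172 173 148  93  93  94  91  91  93  93  91] [ 92  94  92  94  90  93 108 158 158 159 158 157 158 158]
[ 0.15161691 -0.00122498 -0.00259336] 13.097536184995775
```

```bash
python3 -m creep '.03 -.001 -.003 0;.04 0 0 0;.035 0 0 0;.025 0 0 0;.015 0 0 0' | grep -E 'posi|force'
python3 -m creep '.006 0 0 0;0 0 0 0;0 0 0 0;0 0 0 0;0 0 0 0' | grep -E 'posi|force'
python3 - <<'E'
from lens import *
s,p,R,g,gr,q=meas('w14')
print(totool(np.array([.4665,.0025,.135])-p),s['joint_vel'],s['opening'],s['ft_force'])
m=(gr<130).astype(np.uint8)
e=[]
for r in range(66,96,2):
    x=np.nonzero(gr[r,150:360]<125)[0]+150; e.append((r,x.min(),x.max()))
print(e)
# bright collar seen through the lens
b=gr[50:130,205:300]; m=(b>205).astype(np.uint8); n,l,st,ce=cv2.connectedComponentsWithStats(m); i=1+np.argmax(st[1:,4]); print(st[i],ce[i]+[205,50]); print(gr[90,205:300:4])
u,v=ce[i]+[205,50]; print('collar',onz(g,u,v,.026),'lens',onz(g,253.2,79.5,p[2]-.0061))
E
```

```text
position: [0.4654, 0.0025, 0.1384]
ft_force: [0.6, -0.2, -0.2]
position: [0.4665, 0.003, 0.1357]
ft_force: [1.0, -0.4, -0.8]
pos [0.4665325  0.00295068 0.13565582] yaw 13.071215181276001 R x [ 2.16886093e-03 -1.70564716e-04 -9.99997633e-01] lens px [253.48859783  82.73731323]
[ 0.00065583 -0.00013479  0.00043127] [ 0.00270776  0.00239995  0.00708099  0.00061378 -0.00350423  0.00097738] 0.17305062034165514 [ 0.99300797 -0.38956075 -0.83174824]
[(66, np.int64(163), np.int64(343)), (68, np.int64(163), np.int64(343)), (70, np.int64(163), np.int64(343)), (72, np.int64(163), np.int64(343)), (74, np.int64(162), np.int64(343)), (76, np.int64(162), np.int64(343)), (78, np.int64(162), np.int64(343)), (80, np.int64(162), np.int64(344)), (82, np.int64(162), np.int64(344)), (84, np.int64(162), np.int64(343)), (86, np.int64(162), np.int64(343)), (88, np.int64(163), np.int64(342)), (90, np.int64(164), np.int64(342)), (92, np.int64(164), np.int64(341)), (94, np.int64(164), np.int64(341))]
[  14    1   70   74 3189] [253.36876764  87.40514268]
[190 190 189 191 217 216 217 217 213 190 194 208 216 216 203 191 197 217
 216 217 217 184 191 190]
collar [0.54070862 0.01995894 0.026     ] lens [0.54071488 0.02027153 0.12955582]
```

Lens and collar agree to within about 1 mm. The lens is at z about 0.117 against the pointer's 0.1165. I'll settle, do a final check that nothing else moved, and hand in.

```bash
python3 -m creep '.0005 0 0 0;0 0 0 0;0 0 0 0;0 0 0 0;0 0 0 0' | grep -E 'time|posi|force|open'
python3 -m creep '0 0 0 0;0 0 0 0;0 0 0 0;0 0 0 0;0 0 0 0' | grep -E 'time|posi|force|open'
python3 - <<'E'
from h import *
a=load('side0')['frame'];b=snap('side','side9')['frame']
d=cv2.absdiff(a,b).max(2)>40
for n,p in dict(tub=(448*.64,270*.64),bottle=(380*.64,530*.64),adjuster=(470*.64,408*.64),wrench=(360*.64,217*.64)).items():
    u,v=int(p[0]),int(p[1]); print(n,d[v-22:v+22,u-25:u+25].sum())
print(np.abs(state()['joint_vel']).max())
from cell import close_job; print(close_job())
E
```

```text
time: 28.35
position: [0.4657, 0.003, 0.1342]
ft_force: [0.1, -0.3, -1.0]
opening: 0.169
time: 28.85
position: [0.4657, 0.003, 0.1342]
ft_force: [-0.4, 0.1, -0.7]
opening: 0.169
tub 0
bottle 0
adjuster 0
wrench 417
0.002086438496944692
the job is handed in; nothing more can be done
None
```

The job is handed in at about 28.9 s. The collar is seated on the large stand's post and released, and the loupe is held level above it. No verdict is reported, so the results below are my own checks.

- **Collar:** contact force rose only in the last millimetre of lowering, and I let go there. From above, the collar measured within about 1 mm of the post axis.
- **Lens position:** in the last wrist measurement the lens was within about 1 mm of the collar centre. The arm then settled about 1 mm further back, against the 12 mm allowed.
- **Lens height:** the lens mid-plane is about 0.1155–0.116 m up, worked out from the TCP height. The pointer tip triangulates to 0.1165 m from two views, which agreed with each other to within 1 mm. The allowance is 7 mm.
- **Lens tilt:** I did not measure it directly. The ring's apparent size suggests about 1 mm of droop, under 1°.
- **Stillness:** joint speeds were about 0.002 rad/s and the wrist force was steady.
- **Bystanders:** comparing side pictures from start and end, the tub, bottle and adjuster showed no change. The wrench window did show changed pixels. It also covers where the loupe lay, so I put this down to the loupe being gone, but I did not check it separately. The arm never went near the wrench.

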